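Unpin the coupling and park the pin

TASK

Free one link of the coupling on the bench: draw the T-handled pin straight up out of its bore and park it in the side notch of the grey pin holder, shank right back in the notch and the pin hanging upright by its collar, then let go. Leave the round-knobbed pin in its bore.

Things in the scene. Friction and masses are not known exactly. Their poses are not given: they have to be found in the camera images.
- t_pin: Loose steel clevis pin, about 0.25 kg, with a T handle. Origin: centre of the collar's underside; z points up along the pin. Shank 16 mm diameter, from z = -50 mm (chamfered tip) to 0; round collar 44 mm diameter, z 0 to 6 mm; flat stem 20 mm (x) by 12 mm (y), z 6 to 25 mm; cross bar on top 64 mm long along x, 12 mm thick in y, z 25 to 41 mm, gripped across y. It stands in one of the coupling's bores, collar on the top plate.
- knob_pin: Bystander: loose steel pin with the same shank and collar but a round 30 mm mushroom knob (z 20 to 41 mm over the collar's underside, its origin) in place of the T handle. It stands in the other bore, 90 mm from the first, and stays there.
- coupling: Fixed dark steel coupling, 64 (x) by 160 (y) by 54 mm high; two eye links stick out 50 mm at its -x side. Origin: centre of its underside, z up. Two vertical 19 mm through bores at x = -4 mm, y = -45 and +45 mm; which pin stands in which varies. Cartons up to 210 mm high stand behind it and the holder; the way between the two is clear.
- holder: Fixed grey painted pin holder, 105 mm (x) by 98 mm (y) by 75 mm high: a base plate, a back wall at +x and a horizontal fork plate 10 mm thick, top face at z = 75 mm. Origin: on the underside, straight below the seat; z up. The fork has one notch 26 mm wide (y -13 to +13 mm), open above and below and towards -x: the fork's rounded ends reach x = -55 mm, the notch's closed end is at x = +11 mm. The notch is clear from the 6 mm base plate up; nothing stands above the fork plate.
- notch_seat (a point): The parking place: point in the middle of the notch, level with the fork plate's top face, 11 mm before the notch's closed end, 55 mm inside its mouth. Axes as the holder's: +x points into the notch, z up. A parked pin has its origin here.

How it is judged:
By the outcome, as a careful person would: the job done as asked, in the order asked, and still so for the second after the job is handed in, with the robot touching nothing.
It also fails if it takes over 42 s, if anything falls off the work surface, if the arm or the gripper's body presses on something with over 40 N, if the wrist force passes 120 N, or if a joint passes its speed limit or range.

ROBOT

A 6-joint arm with a two-finger parallel gripper is mounted at the origin on a cart in front of the work surface, level with it; the furniture and walls round the work are solid. World frame = base frame: x ahead of the robot, y to its left, z up, the work surface at z = 0. Lengths are in m, angles in rad, forces in N, time in s.
With the tool pointing down it reaches from about 0.3 to 0.875 m from the base axis. Payload 6.4 kg.
Tool frame: the origin (TCP) lies between the finger pads; the fingertips stand 11 mm ahead of it and the grasp point (between the pads) lies 8 mm behind it; z points along the fingers, y is the line along which they close (so a half turn about z gives the same grasp; the last joint's range is limited). The gripper opens to 88 mm and grips with 3 to 60 N. Pads are 18 mm wide; open, the fingers measure 123 mm over their backs; the gripper's body (75 mm by 187 mm) begins 45 mm behind the grasp point.
Start: joints at [-1.416, 0.181, 1.607, -0, 1.354, -0.206], TCP at [0.203, -0.538, 0.25] pointing down, gripper open.
Joint ranges: [-2.99, 2.99], [-0.89, 2.07], [0.3, 2.58], [-1.14, 4.28], [0, 2.63], [-3.12, 3.12]. Speed limits (rad/s): [2.57, 2.57, 3.01, 3.14, 3.14, 3.14].

INTERFACE

Orientations are given as a unit quaternion [x, y, z, w].
In Python, from station import sense, get_image, camera_info, sign_off, spot_in, place_of gives the robot as it stands.
- The arm moves only by the tool carry_out, never from a script. Its argument "series" is a list that holds one entry, the list of rows, each a list of 7 numbers: the turn, a rotation vector about the tool's x, y, z in degrees, then the shift along the tool's x, y, z in mm, then the opening in per cent of the stroke, from 0 (shut) to 100 (fully open). In form: [[[rx, ry, rz, tx, ty, tz, jaw], ...]]. A call has 1 to 5 rows; each row shifts and turns the commanded pose from where the row before left it, along the tool's axes as they then stand; what a row does not reach is not made up. A row lasts 1/8 s, in which the tool goes at most 62.5 mm and 10.7 degrees, less where a joint would pass 70% of its speed; a pose out of reach is approached as far as the arm can. A call with a gripper value outside its range is refused whole. The fingers move at their own pace and stop on an object; the grip force is fixed at half the most. Time passes only in rows, so rows that do not move let the fingers close. It gives the time, the measured TCP pose, the force, the opening and the grip force at its end, in the units of the state.
- sense(): the state, without advancing time (a new reading comes with each control period).
- get_image(name): name is "scene" or "top" or "wrist"; returns the picture (400x640x3 uint8, red, green, blue); there is no depth.
- camera_info(name): a dict with "K" (3x3 intrinsics, pixels), "view" (4x4, takes a point from world to camera coordinates); the wrist camera has in their place "tool_from_camera" (4x4, takes a point from camera to tool coordinates, whose origin is the TCP and whose axes are the flange's). Camera axes: x right, y down, z forward; pixel columns grow to the right and rows downward; lengths in m; the calibration is good to about 2 mm. A picture is of the moment at which its call begins: read the wrist's pose just before it. camera_info takes no time and is no camera call.
- sign_off(): hands the job in; it is judged then, once.
Trained networks look in the newest picture that a camera, given by its name, has taken for a name from the list of things; names that differ only in an ending like _2 or _b are one class to them, and where a whole thing is asked for, a point or a joint stands for the part that bears it (a point fixed in the world has none). Each returns a list of dicts, best first, with "conf" (0 to 1); they miss things now and then, are a little off and sometimes report something else, mostly with a low value. They report only what shows in the picture. A call takes as long as a camera call.
- spot_in(camera, target): "location" ([x, y, z] in m, in the coordinates of the camera as it stood for that picture, good to about 4 mm: the middle of the surface that is visible of it).
- place_of(camera, target): "location" ([x, y, z] in m, in the coordinates of the camera as it stood for that picture, good to about 4 mm: a listed point, or the origin of a listed thing).
The state is a dict: "t": time; "joints": joint angles; "joint_velocities": joint speeds; "tau": joint torques, N m; "position": TCP position; "ee_rot": TCP orientation; "wrist_force": force on the tool from outside, world axes, zero at the start; "moment": the same for the moment, N m; "finger_gap": finger opening in m; "finger_force": force on a finger pad.
Only numpy, scipy, OpenCV 4.12 (cv2) and the standard library are available. Lean on these libraries where they do the work, as an engineer would, in place of code of your own. Each camera call takes 0.05 s, during which the arm holds its last target. There are 200 camera calls.

## Working session

There is one attempt and no reset: what is moved stays moved. The work goes in short steps, Python scripts to look and compute and a tool call to move; the robot and the scene stay as the last step left them, time stands still between calls to the robot, and variables do not carry over. Pictures are saved under pics/ and viewed, at most 14 in all, crops included, and the job is handed in when it is done.

Besides the shell and the picture viewer there is one more tool, called after "Emit:" as name([rows], argument=value, ...), one row to a line, values as JSON. carry_out: Moves the arm, as the interface text tells. Its arguments: {"type":"object","properties":{"series":{"type":"array","items":{"type":"array","items":{"type":"array","items":{"type":"number"}}}}},"required":["series"]}

```bash
mkdir -p pics; cat > h.py <<'E'
import numpy as np, cv2
from station import *
from scipy.spatial.transform import Rotation as R
def w(cam,p,s=None):
    i=camera_info(cam); p=np.r_[p,1]
    if cam!='wrist': return (np.linalg.inv(i['view'])@p)[:3]
    T=np.eye(4);T[:3,:3]=R.from_quat(s['ee_rot']).as_matrix();T[:3,3]=s['position']
    return (T@i['tool_from_camera']@p)[:3]
def look(cam,names,f=None):
    s=sense(); im=get_image(cam)
    if f: cv2.imwrite(f,im[:,:,::-1])
    for n in names:
        for fn in (place_of,spot_in):
            for d in fn(cam,n)[:2]: print(cam,n,fn.__name__,round(d['conf'],2),np.round(w(cam,d['location'],s),4))
E
python3 - <<'E'
from h import *
s=sense();print(s)
N=['t_pin','knob_pin','coupling','holder','notch_seat']
look('scene',N,'pics/s.png');look('top',N,'pics/t.png')
for c in('scene','top'):
    i=camera_info(c);print(i['K'],np.round(np.linalg.inv(i['view']),3))
print(camera_info('wrist'))
a=cv2.imread('pics/s.png');b=cv2.imread('pics/t.png');cv2.imwrite('pics/st.png',cv2.resize(np.vstack([a,b]),(480,600)))
E
```

```text
{'t': 0.0, 'joints': array([-1.41627734e+00,  1.81511990e-01,  1.60800046e+00, -7.02159656e-06,
        1.35382066e+00, -2.06330090e-01]), 'joint_velocities': array([ 0.00125168,  0.00109   , -0.00074717, -0.00104482, -0.0005423 ,
        0.00119589]), 'tau': array([-7.31650107e-04, -4.33864760e+01, -3.41853905e+01,  7.03717349e-02,
        3.86952655e-02, -1.28247293e-04]), 'position': array([ 0.20293069, -0.53744229,  0.24883012]), 'ee_rot': array([ 9.83767091e-01,  1.79447915e-01,  1.91144622e-05, -8.70021649e-04]), 'wrist_force': array([-0.52770456, -0.31990624,  0.47863691]), 'moment': array([-0.01897778, -0.00325164,  0.02312472]), 'finger_force': 0.0, 'finger_gap': 0.08793928637143297}
scene t_pin call 0.82 [ 0.4292 -0.0481  0.0528]
scene t_pin call 0.41 [ 0.44   -0.0035  0.0021]
scene t_pin call 0.81 [ 0.4245 -0.0437  0.0789]
scene knob_pin call 0.56 [0.4401 0.0356 0.0548]
scene knob_pin call 0.54 [0.4352 0.0498 0.0615]
scene coupling call 0.79 [ 0.4377 -0.0059  0.0009]
scene coupling call 0.88 [ 0.4053 -0.0066  0.0409]
scene holder call 0.96 [0.4121 0.3172 0.    ]
scene hold
[... 1027 characters left out ...]
1945164 ]
 [  0.           0.           1.        ]] [[-0.024 -0.992  0.121  0.315]
 [-0.999  0.021 -0.028  0.126]
 [ 0.025 -0.122 -0.992  0.934]
 [ 0.     0.     0.     1.   ]]
{'K': array([[345.98378135,   0.        , 322.35896982],
       [  0.        , 345.98378135, 200.92660317],
       [  0.        ,   0.        ,   1.        ]]), 'tool_from_camera': array([[-7.34490310e-04, -9.49749487e-01, -3.13010180e-01,
         8.13093511e-02],
       [ 9.99999676e-01, -5.94767879e-04, -5.41866032e-04,
         1.22639044e-04],
       [ 3.28468585e-04, -3.13010477e-01,  9.49749616e-01,
        -1.35884070e-01],
       [ 0.00000000e+00,  0.00000000e+00,  0.00000000e+00,
         1.00000000e+00]])}
```

View pics/s.png

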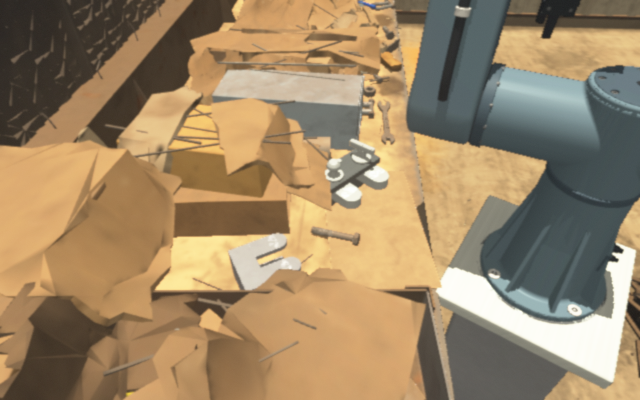

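View pics/t.png

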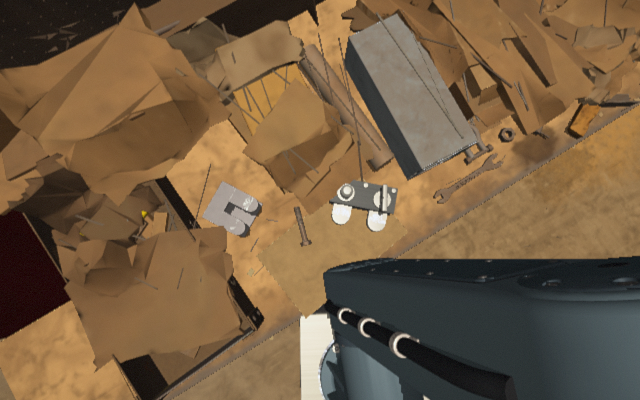

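The T-pin is at about (383,197) in the top view with its bar near vertical in the image. The knob pin is at (347,192), and the holder at (233,208) with its notch opening to the lower right. I'll zoom in for the angles.

```bash
python3 - <<'E'
import cv2,numpy as np
a=cv2.imread('pics/t.png')
c1=cv2.resize(a[165:245,195:275],(400,400),interpolation=2);c2=cv2.resize(a[165:245,325:405],(400,400),interpolation=2)
cv2.imwrite('pics/z.png',np.hstack([c1,c2]))
E
```

```text
(no output)
```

View pics/z.png

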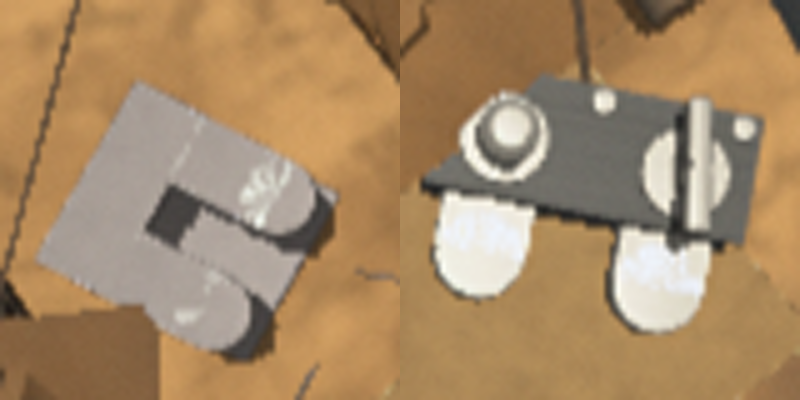

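T bar lies along world x (yaw about -1°), the coupling is yawed about -10°, and the holder about +60.5°. I'll raise the tool and turn it so the camera faces the robot side.

Emit:
carry_out([
  [[0,0,-10.5,0,0,-10,100],[0,0,-10.5,0,0,-10,100],[0,0,-10.5,0,0,-10,100],[0,0,-10.5,0,0,-10,100],[0,0,-10.5,0,0,-10,100]],
])

```text
t: 1.72
position: [0.203, -0.538, 0.3001]
ee_rot: [0.801, 0.598, -0.0, -0.0]
wrist_force: [0.4, 0.4, 0.2]
finger_gap: 0.0881
finger_force: 0.0
```

Emit:
carry_out([
  [[0,0,-10.5,0,0,0,100],[0,0,-10.5,0,0,0,100],[0,0,-10.5,0,0,0,100],[0,0,-10.5,0,0,0,100],[0,0,-10.5,0,0,0,100]],
])

```text
t: 2.35
position: [0.203, -0.538, 0.2997]
ee_rot: [0.454, 0.891, 0.0, -0.0]
wrist_force: [1.1, -0.1, 0.0]
finger_gap: 0.0879
finger_force: 0.0
```

Emit:
carry_out([
  [[0,0,-10.5,0,0,0,100],[0,0,-10.5,0,0,0,100],[0,0,-10.5,0,0,0,100],[0,0,-10.5,0,0,0,100],[0,0,-10.5,0,0,0,100]],
])

```text
t: 2.98
position: [0.203, -0.538, 0.2997]
ee_rot: [0.013, 1.0, 0.0, -0.0]
wrist_force: [-1.0, -0.4, -0.9]
finger_gap: 0.0887
finger_force: 0.0
```

Emit:
carry_out([
  [[0,0,0,-22.5,49,0,100],[0,0,0,-22.5,49,0,100],[0,0,0,-22.5,49,0,100],[0,0,0,-22.5,49,0,100],[0,0,0,-22.5,49,0,100]],
])

```text
t: 3.6
position: [0.3238, -0.2952, 0.2999]
ee_rot: [0.016, 1.0, -0.0, 0.0]
wrist_force: [0.4, -0.1, -0.6]
finger_gap: 0.0883
finger_force: 0.0
```

Emit:
carry_out([
  [[0,0,0,-22.5,49,0,100],[0,0,0,-22.5,49,0,100],[0,0,0,-22.5,49,0,100],[0,0,0,-22.5,49,0,100],[0,0,0,0,0,0,100]],
])

```text
t: 4.22
position: [0.4204, -0.1006, 0.2999]
ee_rot: [0.013, 1.0, 0.0, 0.0]
wrist_force: [-0.4, -0.7, 0.9]
finger_gap: 0.0881
finger_force: 0.0
```

```bash
python3 - <<'E'
from h import *
s=sense();print(s['position'],R.from_quat(s['ee_rot']).as_matrix()[:,0],s['t'])
look('wrist',['t_pin','knob_pin','coupling'],'pics/w1.png')
E
```

```text
[ 0.4203516  -0.10064091  0.29991615] [-9.99669400e-01  2.57041847e-02 -6.21681780e-04] 4.225
wrist t_pin call 0.64 [ 0.4303 -0.0498  0.0526]
wrist t_pin call 0.96 [ 0.4275 -0.0502  0.0854]
wrist t_pin call 0.3 [ 0.4109 -0.0137  0.0538]
wrist knob_pin call 0.89 [0.4482 0.0393 0.0532]
wrist knob_pin call 0.66 [0.4421 0.0335 0.059 ]
wrist coupling call 0.73 [ 0.4398 -0.0084  0.0027]
wrist coupling call 0.92 [ 0.4108 -0.0144  0.0576]
```

View pics/w1.png

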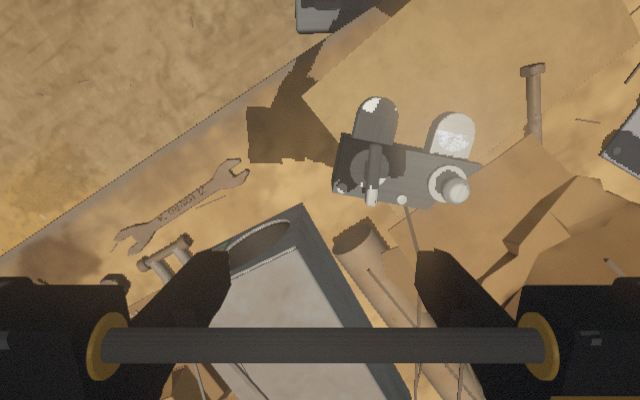

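Wrist view shows the T-bar from about (376,145) to (371,195), and the knob at (455,187). The grey box corner is at (302,205). I'll measure the bar angle and triangulate the grey box.

```bash
cat >> h.py <<'E'
def ray(cam,u,v,s=None):
    K=camera_info(cam)['K'];o=w(cam,[0,0,0],s);d=w(cam,np.linalg.inv(K)@[u,v,1],s)-o
    return o,d/np.linalg.norm(d)
def plane(cam,u,v,z,s=None):
    o,d=ray(cam,u,v,s);return o+d*(z-o[2])/d[2]
def tri(a,b):
    A=sum(np.eye(3)-np.outer(d,d) for o,d in(a,b));B=sum((np.eye(3)-np.outer(d,d))@o for o,d in(a,b))
    return np.linalg.solve(A,B)
E
python3 - <<'E'
from h import *
s=sense()
print('greybox corner',tri(ray('wrist',302,205,s),ray('top',412,176)))
print('carton corner',tri(ray('wrist',540,135,s),ray('top',292,192)))
im=cv2.imread('pics/w1.png')
c=im[120:230,325:435];cv2.imwrite('pics/w1c.png',cv2.resize(c,None,fx=5,fy=5,interpolation=2))
E
```

```text
greybox corner [ 0.48970481 -0.13772244  0.00444035]
carton corner [ 0.43245008  0.17241158 -0.00405101]
```

View pics/w1c.png

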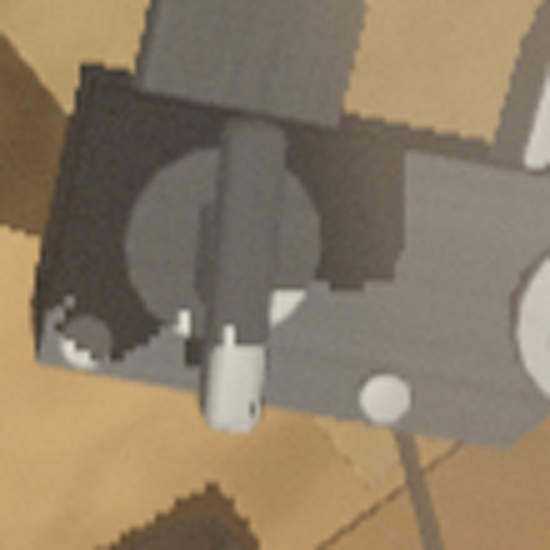

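```bash
python3 - <<'E'
from h import *
s=sense()
a=plane('wrist',376.2,146,.095,s);b=plane('wrist',372.2,202,.095,s);print('bar',a,b,np.degrees(np.arctan2(b[1]-a[1],b[0]-a[0])),np.linalg.norm(a-b))
# top view: bar ends, triangulated height
a2=plane('top',325+299/5,165+100/5,.095);b2=plane('top',325+299/5,165+232/5,.095);print('bar top',a2,b2)
# knob centre in both views
print('tri bar far',tri(ray('wrist',372.2,202,s),ray('top',325+299/5,165+98/5)),'near',tri(ray('wrist',376.2,146,s),ray('top',325+299/5,165+232/5)))
print('collar',tri(ray('wrist',325+224/5,120+247/5,s),ray('top',325+286/5,165+170/5)))
E
```

```text
bar [ 0.3945164  -0.05113757  0.095     ] [ 0.45254885 -0.05450312  0.095     ] -3.319110500794667 0.05812996185346744
bar top [ 0.45729704 -0.0501284   0.095     ] [ 0.3950087 -0.0472655  0.095    ]
tri bar far [ 0.45956521 -0.05283579  0.07873175] near [ 0.39616847 -0.04950511  0.08428254]
collar [ 0.42945908 -0.05141813  0.04914352]
```

Emit:
carry_out([
  [[0,0,1.3,-6.3,50.3,0,50],[0,0,0,0,0,50,50],[0,0,0,0,0,50,50],[0,0,0,0,0,40,50],[0,0,0,0,0,0,50]],
])

```text
t: 5.2
position: [0.425, -0.0535, 0.1572]
ee_rot: [0.028, 1.0, 0.001, -0.003]
wrist_force: [-0.3, 0.0, 0.9]
finger_gap: 0.0443
finger_force: 0.0
```

```bash
python3 - <<'E'
from h import *
s=sense();print(s['position'],s['finger_gap'],s['t'])
look('wrist',['t_pin'],'pics/w2.png')
look('top',['t_pin'])
E
```

```text
[ 0.42498632 -0.05347727  0.15719511] 0.044347896126846385 5.2
wrist t_pin call 0.88 [ 0.4305 -0.0491  0.0543]
wrist t_pin call 0.77 [ 0.4259 -0.0501  0.0925]
```

View pics/w2.png

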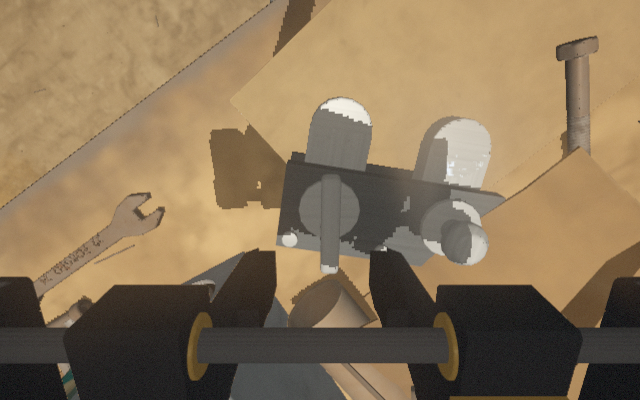

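Bar is vertical at column 331, so it's aligned with the fingers and about 4 mm to +y. I'll correct that and descend.

Emit:
carry_out([
  [[0,0,0,-3.5,4,20,50],[0,0,0,0,0,30,50],[0,0,0,0,0,29,50],[0,0,0,0,0,0,50],[0,0,0,0,0,0,0]],
])

```text
t: 6.12
position: [0.4321, -0.0502, 0.0821]
ee_rot: [0.027, 1.0, -0.0, 0.001]
wrist_force: [0.4, 0.1, -0.1]
finger_gap: 0.0362
finger_force: 0.0
```

Emit:
carry_out([
  [[0,0,0,0,0,0,0],[0,0,0,0,0,0,0],[0,0,0,0,0,0,0]],
])

```text
t: 6.5
position: [0.4316, -0.0498, 0.0815]
ee_rot: [0.027, 1.0, -0.0, 0.001]
wrist_force: [-1.0, 1.4, 5.9]
finger_gap: 0.0117
finger_force: 30.0
```

Emit:
carry_out([
  [[0,0,0,0,0,-10,0],[0,0,0,0,0,-15,0],[0,0,0,0,0,-25,0],[0,0,0,0,0,-25,0],[0,0,0,0,0,-25,0]],
])

```text
t: 7.12
position: [0.4309, -0.0498, 0.1823]
ee_rot: [0.027, 1.0, -0.0, 0.0]
wrist_force: [0.4, -0.4, -2.2]
finger_gap: 0.0118
finger_force: 30.0
```

Emit:
carry_out([
  [[0,0,0,0,0,-30,0],[0,0,0,0,0,-30,0],[0,0,0,0,0,-10,0],[0,0,0,0,0,0,0]],
])

```text
t: 7.62
position: [0.4311, -0.0498, 0.2511]
ee_rot: [0.027, 1.0, -0.0, 0.0]
wrist_force: [-0.9, -0.2, -2.8]
finger_gap: 0.0117
finger_force: 30.0
```

```bash
python3 - <<'E'
from h import *
s=sense();print(s['position'],R.from_quat(s['ee_rot']).as_matrix(),s['finger_gap'],s['t'],s['wrist_force'])
look('wrist',['t_pin','knob_pin','holder','notch_seat'],'pics/w3.png')
look('top',['t_pin','holder','notch_seat','knob_pin'],'pics/t3.png')
look('scene',['t_pin','holder','notch_seat'],'pics/s3.png')
E
```

```text
[ 0.43112029 -0.04984486  0.25108932] [[-9.98511105e-01  5.45401220e-02  9.73351346e-04]
 [ 5.45396665e-02  9.98511485e-01 -4.88543418e-04]
 [-9.98547715e-04 -4.34729771e-04 -9.99999407e-01]] 0.011732831034923714 7.625 [-0.88629958 -0.21433823 -2.82793637]
wrist t_pin call 0.76 [ 0.4283 -0.0518  0.2242]
wrist t_pin call 0.97 [ 0.4173 -0.0509  0.2631]
wrist knob_pin call 0.92 [0.4465 0.0427 0.0574]
wrist knob_pin call 0.74 [0.4415 0.0346 0.0808]
wrist holder call 0.8 [0.4176 0.2786 0.0044]
wrist notch_seat call 0.72 [0.4195 0.2773 0.0067]
top holder call 0.77 [ 0.4135  0.3128 -0.0048]
top holder call 0.85 [0.415  0.3112 0.0705]
top notch_seat call 0.65 [0.4124 0.3104 0.0747]
top notch_seat call 0.95 [0.4134 0.3114 0.0738]
top knob_pin call 0.48 [0.4471 0.0374 0.0573]
top knob_pin call 0.52 [0.44   0.0403 0.0603]
scene t_pin call 0.87 [ 0.427  -0.0508  0.2232]
scene t_pin call 0.46 [ 0.4119  0.3149 -0.0017]
scene t_pin call 0.85 [ 0.4194 -0.0437  0.2275]
scene holder call 0.6 [ 0.4397 -0.004   0.0033]
scene holder call 0.7 [0.4192 0.324  0.0731]
scene notch_seat call 0.61 [0.4132 0.3124 0.0714]
scene notch_seat call 0.66 [0.4225 0.3203 0.0754]
```

View pics/w3.png

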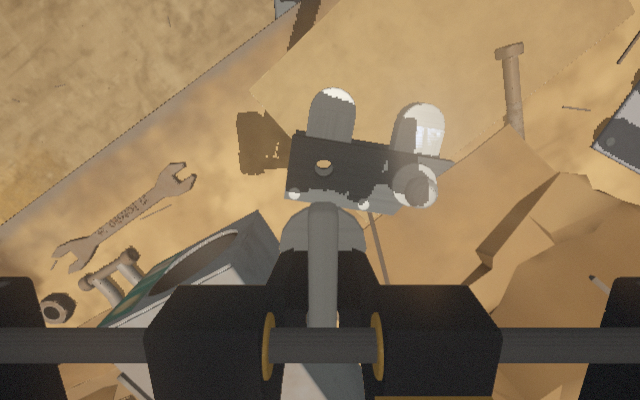

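Pin is held upright and the knob pin is still in place. Carrying it towards the notch mouth.

Emit:
carry_out([
  [[0,0,0,16,52,0,0],[0,0,0,16,52,0,0],[0,0,0,16,52,0,0],[0,0,0,16,52,0,0],[0,0,0,16,52,0,0]],
])

```text
t: 9.5
position: [0.3648, 0.2158, 0.251]
ee_rot: [0.027, 1.0, 0.0, 0.001]
wrist_force: [1.0, 0.2, -2.7]
finger_gap: 0.0115
finger_force: 30.0
```

Emit:
carry_out([
  [[0,0,0,0,0,0,0],[0,0,0,0,0,0,0]],
])

```text
t: 9.75
position: [0.3654, 0.2141, 0.2507]
ee_rot: [0.027, 1.0, -0.0, 0.0]
wrist_force: [0.3, -0.7, -2.6]
finger_gap: 0.0118
finger_force: 30.0
```

```bash
python3 - <<'E'
from h import *
s=sense();print(s['position'],R.from_quat(s['ee_rot']).as_matrix()[:,0],s['finger_gap'],s['t'],s['wrist_force'])
look('wrist',['t_pin','holder','notch_seat'],'pics/w4.png')
look('top',['t_pin','notch_seat'],'pics/t4.png')
look('scene',['t_pin','notch_seat'],'pics/s4.png')
E
```

```text
[0.36535256 0.21405378 0.25065341] [-9.98578953e-01  5.32923440e-02 -2.14899527e-05] 0.0118246618283102 9.75 [ 0.28499805 -0.74310384 -2.6115162 ]
wrist t_pin call 0.78 [0.3616 0.2143 0.2225]
wrist t_pin call 0.66 [0.351  0.2147 0.2616]
wrist holder call 0.58 [ 0.4091  0.3146 -0.0017]
wrist holder call 0.94 [0.4085 0.3094 0.0738]
wrist notch_seat call 0.85 [0.4093 0.316  0.071 ]
wrist notch_seat call 0.56 [0.4127 0.3094 0.0716]
scene t_pin call 0.66 [0.3622 0.2127 0.2217]
scene notch_seat call 0.69 [0.4139 0.314  0.0758]
scene notch_seat call 0.79 [0.4198 0.3196 0.0721]
```

View pics/w4.png

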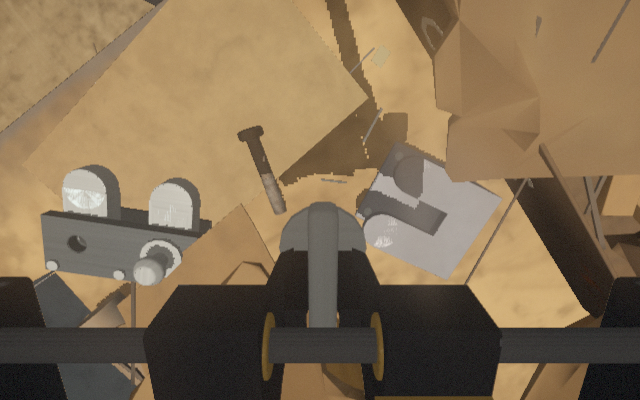

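Pin hangs at the TCP, clear of everything. The holder's notch runs from about (370,200) to its closed end at (440,222). A carton corner is near (447,180). I'll measure the notch and the carton height.

```bash
python3 - <<'E'
from h import *
s=sense()
print('carton',tri(ray('wrist',447,180,s),ray('top',227,229)))
im=cv2.imread('pics/w4.png')
cv2.imwrite('pics/w4c.png',cv2.resize(im[130:290,345:545],(800,640)[0:1]+(600,) if 0 else (750,600),interpolation=2))
for u,v in((502,197),(446,278),(399,141)): print((u,v),plane('wrist',u,v,.075,s))
E
```

```text
carton [0.36060272 0.31338789 0.11799246]
(502, 197) [0.39182464 0.38259821 0.075     ]
(446, 278) [0.47623584 0.3346681  0.075     ]
(399, 141) [0.33363987 0.28469548 0.075     ]
```

View pics/w4c.png

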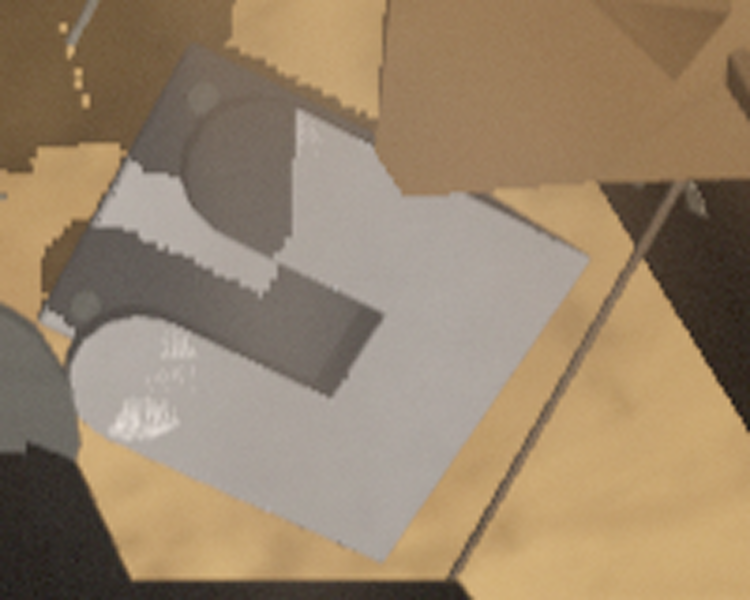

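```bash
python3 - <<'E'
from h import *
s=sense()
f=lambda x,y:plane('wrist',345+x/3.75,130+y/3.75,.075,s)
a,b=f(383,317),f(332,397);ax=np.array([.494,.87,0])
print(a,b,np.linalg.norm(a-b),'seat',(a+b)/2-.011*ax)
g=lambda x,y:plane('top',195+x/5,165+y/5,.075)
a,b=g(172,185),g(147,232);print(a,b,'seat top',(a+b)/2-.011*ax)
E
```

```text
[0.40671135 0.3318512  0.075     ] [0.42839604 0.31981184 0.075     ] 0.024802660843902674 seat [0.41211969 0.31626152 0.075     ]
[0.42728982 0.31703297 0.075     ] [0.40518483 0.32861513 0.075     ] seat top [0.41080333 0.31325405 0.075     ]
```

Emit:
carry_out([
  [[0,0,8.5,0,0,0,0],[0,0,8.5,0,0,0,0],[0,0,8,0,0,0,0],[0,0,0,0,0,0,0]],
])

```text
t: 11.1
position: [0.3654, 0.2142, 0.2507]
ee_rot: [0.242, 0.97, -0.0, 0.0]
wrist_force: [1.0, 0.5, -2.9]
finger_gap: 0.0117
finger_force: 30.0
```

```bash
python3 - <<'E'
from h import *
s=sense();M=R.from_quat(s['ee_rot']).as_matrix();print(s['position'],s['t'],s['finger_gap'],s['joints'].round(2));print(M.round(4))
look('scene',['t_pin']);look('wrist',['t_pin','notch_seat'])
E
```

```text
[0.36535654 0.21423229 0.25071178] 11.1 0.01173670821751585 [ 0.25 -0.18  1.96 -0.    1.36 -0.83]
[[-0.8826  0.4701  0.    ]
 [ 0.4701  0.8826 -0.    ]
 [-0.     -0.     -1.    ]]
scene t_pin call 0.78 [0.3604 0.2142 0.2234]
scene t_pin call 0.75 [0.3553 0.2228 0.2319]
wrist t_pin call 0.59 [0.3611 0.2141 0.224 ]
wrist t_pin call 0.71 [0.3545 0.2188 0.2638]
wrist notch_seat call 0.88 [0.4105 0.3137 0.072 ]
wrist notch_seat call 0.95 [0.4098 0.3155 0.0722]
```

Emit:
carry_out([
  [[0,0,0,5,25,0,0],[0,0,0,0,0,50,0],[0,0,0,0,0,50,0],[0,0,0,0,0,42,0],[0,0,0,0,0,0,0]],
])

```text
t: 12.12
position: [0.3701, 0.2377, 0.106]
ee_rot: [0.243, 0.97, -0.002, -0.003]
wrist_force: [0.3, 0.3, -1.6]
finger_gap: 0.0115
finger_force: 30.0
```

```bash
python3 - <<'E'
from h import *
s=sense();print(s['position'],s['t'],s['finger_gap'],s['wrist_force'])
look('scene',['t_pin','notch_seat'],'pics/s5.png');look('wrist',['t_pin','notch_seat'],'pics/w5.png')
a=cv2.imread('pics/w5.png');b=cv2.imread('pics/s5.png')
cv2.imwrite('pics/v5.png',np.vstack([a[80:330,160:560],cv2.resize(b[200:325,180:380],(400,250))]))
E
```

```text
[0.37006079 0.23773491 0.10603299] 12.125 0.011498411000986704 [ 0.34028268  0.25487367 -1.584418  ]
scene t_pin call 0.67 [0.3649 0.2381 0.0786]
scene t_pin call 0.67 [0.3596 0.2456 0.0825]
scene notch_seat call 0.57 [0.4131 0.3136 0.0764]
scene notch_seat call 0.69 [0.4213 0.3222 0.0717]
wrist t_pin call 0.82 [0.3723 0.2418 0.0808]
wrist t_pin call 0.84 [0.3631 0.2473 0.123 ]
wrist notch_seat call 0.57 [0.4103 0.3126 0.0726]
wrist notch_seat call 0.87 [0.4071 0.3183 0.0698]
```

View pics/v5.png

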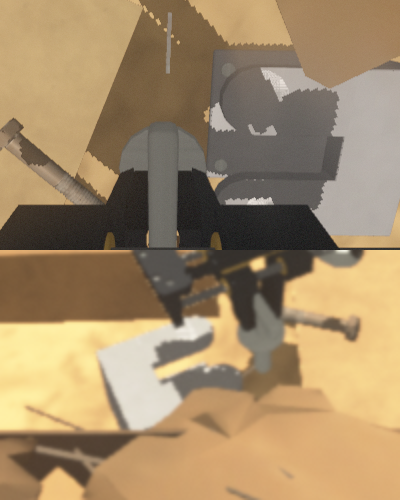

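Pin is at notch height in front of the mouth, with the fork on its right. I'll let the arm settle, then check the lateral alignment.

Emit:
carry_out([
  [[0,0,0,0,0,0,0],[0,0,0,0,0,0,0]],
])

```text
t: 12.88
position: [0.3728, 0.2386, 0.1088]
ee_rot: [0.243, 0.97, 0.0, 0.0]
wrist_force: [-0.0, -0.3, -2.9]
finger_gap: 0.0118
finger_force: 30.0
```

```bash
python3 - <<'E'
from h import *
s=sense();print(s['position'],s['t'],s['wrist_force'],s['ee_rot'])
for i in range(3): look('scene',['t_pin','notch_seat']);look('wrist',['t_pin','notch_seat'])
E
```

```text
[0.37276619 0.23857097 0.10876515] 12.875 [-0.02149862 -0.28397357 -2.88490521] [2.43033982e-01 9.70017775e-01 8.83676382e-06 7.79439586e-06]
scene t_pin call 0.69 [0.3678 0.2389 0.0831]
scene t_pin call 0.84 [0.3628 0.248  0.0838]
scene notch_seat call 0.72 [0.4095 0.3118 0.0751]
scene notch_seat call 0.9 [0.4195 0.3196 0.0742]
wrist t_pin call 0.96 [0.3692 0.2401 0.0817]
wrist t_pin call 0.87 [0.3633 0.2466 0.1206]
wrist notch_seat call 0.67 [0.4095 0.3145 0.0695]
wrist notch_seat call 0.67 [0.4081 0.3172 0.0736]
scene t_pin call 0.81 [0.3686 0.2375 0.0814]
scene t_pin call 0.85 [0.3639 0.248  0.0895]
scene notch_seat call 0.91 [0.4112 0.3124 0.0761]
scene notch_seat call 0.98 [0.4219 0.3206 0.0757]
scene notch_seat call 0.61 [ 0.4009 -0.0278  0.0376]
wrist t_pin call 0.85 [0.3709 0.243  0.082 ]
wrist t_pin call 0.58 [0.3612 0.2452 0.1201]
wrist notch_seat call 0.68 [0.4084 0.3135 0.0723]
wrist notch_seat call 0.62 [0.4099 0.3166 0.0702]
scene t_pin call 0.67 [0.3724 0.2368 0.0796]
scene t_pin call 0.57 [0.3617 0.2488 0.0868]
scene notch_seat call 0.62 [0.4107 0.3135 0.0728]
scene notch_seat call 0.78 [0.422  0.3188 0.0754]
wrist t_pin call 0.92 [0.3689 0.2418 0.0833]
wrist t_pin call 0.93 [0.3632 0.2449 0.1227]
wrist notch_seat call 0.62 [0.4106 0.311  0.0745]
wrist notch_seat call 0.84 [0.4074 0.3192 0.0718]
```

Emit:
carry_out([
  [[0,0,0,-0.5,15,0,0],[0,0,0,-0.5,20,0,0],[0,0,0,-0.5,20,0,0],[0,0,0,-0.5,15,0,0],[0,0,0,-0.3,8,0,0]],
])

```text
t: 15.0
position: [0.412, 0.3072, 0.1086]
ee_rot: [0.243, 0.97, 0.0, 0.0]
wrist_force: [-0.1, -0.6, -3.2]
finger_gap: 0.0118
finger_force: 30.0
```

Emit:
carry_out([
  [[0,0,0,0,4,0,0],[0,0,0,0,3.5,0,0],[0,0,0,0,0,0,0]],
])

```text
t: 15.38
position: [0.4151, 0.3128, 0.1087]
ee_rot: [0.243, 0.97, -0.0, -0.0]
wrist_force: [0.5, -0.2, -3.2]
finger_gap: 0.0114
finger_force: 30.0
```

```bash
python3 - <<'E'
from h import *
s=sense();print(s['position'],s['t'],s['wrist_force'],s['ee_rot'])
for i in range(2): look('scene',['t_pin'],'pics/s6.png');look('wrist',['t_pin'],'pics/w6.png')
a=cv2.imread('pics/w6.png');b=cv2.imread('pics/s6.png')
cv2.imwrite('pics/v6.png',np.vstack([a[80:330,160:560],cv2.resize(b[200:325,180:380],(400,250))]))
E
```

```text
[0.41507605 0.31281717 0.10872633] 15.375 [ 0.49420939 -0.21435024 -3.20554219] [ 2.43073911e-01  9.70007769e-01 -2.15150291e-05 -2.32808694e-05]
scene t_pin call 0.9 [0.4119 0.3116 0.0797]
scene t_pin call 0.25 [ 0.4107  0.3182 -0.0006]
scene t_pin call 0.85 [0.4022 0.3244 0.0918]
wrist t_pin call 0.66 [0.4121 0.3129 0.0832]
wrist t_pin call 0.79 [0.4031 0.3163 0.1228]
scene t_pin call 0.85 [0.4134 0.3144 0.0833]
scene t_pin call 0.9 [0.4032 0.3187 0.0937]
wrist t_pin call 0.81 [0.4116 0.3148 0.0801]
wrist t_pin call 0.76 [0.4037 0.3195 0.1248]
```

View pics/v6.png

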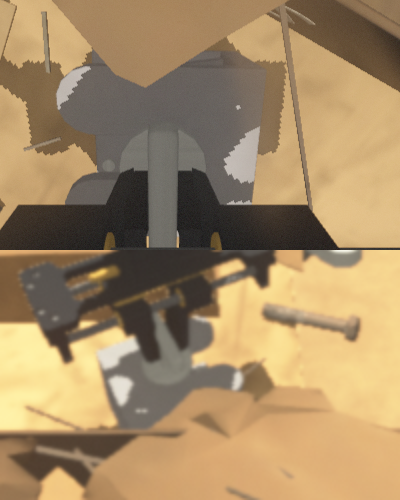

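Pin is in the notch at the seat, with no lateral contact. I'll lower it until the collar touches.

Emit:
carry_out([
  [[0,0,0,0,1,2,0],[0,0,0,0,0,2,0],[0,0,0,0,0,1,0],[0,0,0,0,0,0,0]],
])

```text
t: 16.48
position: [0.4154, 0.3137, 0.1035]
ee_rot: [0.243, 0.97, -0.0, -0.0]
wrist_force: [0.2, 0.4, -1.8]
finger_gap: 0.0117
finger_force: 30.0
```

Emit:
carry_out([
  [[0,0,0,0,0,1,0],[0,0,0,0,0,0,0]],
])

```text
t: 16.73
position: [0.4155, 0.3138, 0.1027]
ee_rot: [0.243, 0.97, -0.0, -0.0]
wrist_force: [0.2, 0.2, -1.6]
finger_gap: 0.0119
finger_force: 30.0
```

Emit:
carry_out([
  [[0,0,0,0,0,0.7,0],[0,0,0,0,0,0,0]],
])

```text
t: 16.98
position: [0.4156, 0.3138, 0.1025]
ee_rot: [0.243, 0.97, -0.0, 0.0]
wrist_force: [-2.7, -1.9, 5.0]
finger_gap: 0.0119
finger_force: 30.0
```

Collar is resting on the fork. Releasing.

Emit:
carry_out([
  [[0,0,0,0,0,0,50],[0,0,0,0,0,0,50],[0,0,0,0,0,0,50],[0,0,0,0,0,-10,50],[0,0,0,0,0,-30,50]],
])

```text
t: 17.6
position: [0.4145, 0.3133, 0.1415]
ee_rot: [0.243, 0.97, -0.001, -0.001]
wrist_force: [-0.2, 0.3, 0.3]
finger_gap: 0.0438
finger_force: 0.0
```

Emit:
carry_out([
  [[0,0,0,0,0,-50,50],[0,0,0,0,0,-50,50],[0,0,0,0,-50,0,50],[0,0,0,0,0,0,50]],
])

```text
t: 18.1
position: [0.3909, 0.2683, 0.2429]
ee_rot: [0.244, 0.97, 0.0, 0.0]
wrist_force: [-0.9, -0.1, 0.2]
finger_gap: 0.044
finger_force: 0.0
```

```bash
python3 - <<'E'
from h import *
s=sense();print(s['position'],s['t'],s['wrist_force'],s['finger_gap'])
for i in range(2): look('scene',['t_pin'],'pics/s7.png');look('wrist',['t_pin','notch_seat'],'pics/w7.png')
look('top',['knob_pin','t_pin'])
a=cv2.imread('pics/w7.png');b=cv2.imread('pics/s7.png')
cv2.imwrite('pics/v7.png',np.vstack([a[80:330,240:640],cv2.resize(b[150:300,220:400],(400,333))]))
E
```

```text
[0.39092694 0.26833242 0.24293628] 18.1 [-0.88268903 -0.05741247  0.17301808] 0.04402015613239128
scene t_pin call 0.75 [0.4106 0.3121 0.0767]
scene t_pin call 0.62 [0.4081 0.3232 0.0912]
wrist t_pin call 0.76 [0.414  0.314  0.0763]
wrist t_pin call 0.61 [0.408  0.3108 0.1105]
wrist notch_seat call 0.65 [0.4073 0.314  0.0738]
scene t_pin call 0.96 [0.4102 0.3157 0.0745]
scene t_pin call 0.62 [0.4091 0.3208 0.0944]
wrist t_pin call 0.82 [0.4126 0.3163 0.0756]
wrist t_pin call 0.66 [0.4099 0.3129 0.1108]
wrist notch_seat call 0.75 [0.4121 0.314  0.0021]
wrist notch_seat call 0.95 [0.4059 0.314  0.072 ]
top knob_pin call 0.51 [0.4494 0.0357 0.0562]
top knob_pin call 0.76 [0.4401 0.0406 0.0619]
```

View pics/v7.png

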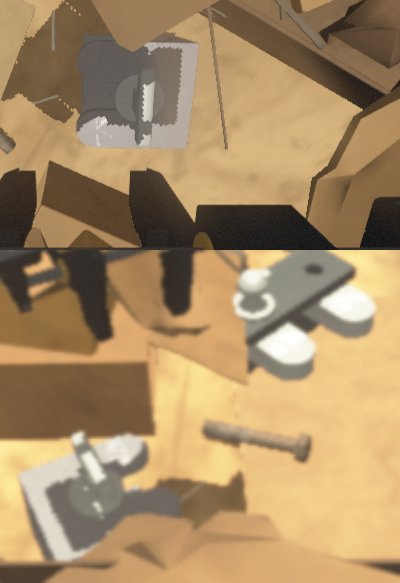

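The T-pin hangs upright by its collar at the seat, measured near (0.412, 0.315, 0.076). The knob pin is still in its bore and the arm is clear of both. Handing in.

```bash
python3 -c "
from station import *
print(sign_off())"
```

```text
the job is handed in; nothing more can be done
None
```

The T-handled pin is out of its bore and hangs upright by its collar at the back of the holder's notch, released; the round-knobbed pin is still in its bore, and I handed the job in at about 18.5 s.

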